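# Set the attenuator sleeve to 6 and crank the index table to its mark

## Task

Get the bench ready for the next laser mark: first turn the tall narrow scale sleeve of the attenuator to 6. Then wind the crank of the worm indexer clockwise, as many turns as it takes, until the black line on its round table stands at the fixed pointer post, and let go. Do not turn the wide sleeve of the beam expander beside the attenuator, and do not knock over or push aside the mug, glue tube, dropper bottle, tape roll or clamp strap.

Things in the scene. Friction and masses are not known exactly. Their poses are not given: they have to be found in the camera images.
- attenuator: fixed optical head: foot plate 100 x 90 x 10 mm, black post, round black dial face of 90 mm diameter leaning 0.61 rad (35 deg) to the head's -x (its front, roughly toward the robot). It carries the TALL NARROW metal sleeve. Origin: centre of the foot's underside, z up. The sleeve's axis passes through the dial centre (0, 0, 0.088) and points out along (-0.573, 0, 0.820) in this frame
- sleeve_grip (a point): point on the narrow sleeve's axis, 34 mm out from the dial face, 10 mm below the sleeve's top; axes as attenuator. The sleeve is a fluted cylinder of 40 mm diameter, to be gripped 12 to 44 mm out from the face, above a skirt of 58 mm diameter, 8 mm high. With the TCP here and the tool along the axis the fingertips stay 7 mm clear of the skirt
- scale_sleeve (a joint): turn of the narrow sleeve, rad; grows clockwise facing the dial from outside. Value n (0 to 9) is at n x 0.5236 rad (30 deg): 6 is 3.1416. Starts at 0 to 4. It clicks at each value (peak about 0.09 N m) and springs to the nearest when released; stops just past 0 and 9. The dial's white lines: 0 is 135 deg anticlockwise of the topmost point (lower left), then clockwise; 0 and 5 long and thick
- sleeve_pointer (a point): tip of the pointer nose (with a white line) on the skirt of the narrow sleeve, 35 mm from its axis; turns with it and shows the value on the dial's lines
- expander: fixed beam-expander head: same foot, post, leaning dial face and lines as the attenuator, but with a WIDE LOW sleeve (56 mm diameter, 26 mm high). To be left alone. It and the attenuator may stand in either place, side by side, their axes at least 120 mm apart. Origin and axes as the attenuator's
- wide_pointer (a point): tip of the pointer nose of the expander's wide sleeve; it must stay where it is
- indexer: fixed worm indexer: grey gearbox, its top at 40 mm, on a foot 130 (x) x 240 (y) x 8 mm; round table of 98 mm diameter at its -y end (axis at local (0, -0.060), top at 63 mm, a 54 mm wide stepped brass blank on it up to 85 mm), crank wheel at its +y end (axis at local (0, 0.062)). Origin: centre of the foot's underside, z up, front -x
- index_table (a joint): turn of the indexer's table in rad, growing clockwise seen from above; 0 when the long black line on the table stands at the steel pointer post in front of it; it starts 0.42 to 0.90 rad before that, negative, with the line anticlockwise of the post
- crank (a joint): turn of the crank wheel, rad, growing clockwise seen from above. 12 crank turns make one table turn (crank = 12 x table, both clockwise together): one crank turn moves the table 0.5236 rad (one line of its edge scale). It turns easily (0.04 N m) and stays where left. At table 0 the crank is at 0: its handle stands at the indexer's front (-x), over the white line on the gearbox
- crank_axis (a point): point on the upright axis of the crank wheel, at the height for gripping the handle (95 mm above the work surface)
- handle_grip (a point): point on the axis of the crank's upright black handle, where to grip it (95 mm up). The handle is 18 mm in diameter, 38 mm from the crank's axis, from 69 to 113 mm up, and spins freely on its pin, so the gripper may keep its heading while going round. The crank wheel is 100 mm in diameter, its rim's top at 67 mm
- table_mark (a point): outer end of the long black line on the table, at its rim
- table_pointer (a point): top of the fixed steel pointer post at the table's front edge
- mug: loose mug, 78 x 114 x 93 mm, stands behind the indexer; origin centre of its underside
- glue_tube: loose red glue tube lying flat, 36 x 126 x 24 mm; origin centre of its underside
- dropper_bottle: loose brown dropper bottle, 33 mm diameter, 102 mm tall, stands close behind or beside the crank end of the indexer; origin centre of its underside
- strap: loose metal clamp strap lying flat, 24 x 72 x 10 mm, at the front; origin centre of its underside
- tape_roll: loose roll of beige tape lying flat, 104 mm diameter, 25 mm high; origin centre of its underside

How it is judged:
By the outcome, as a careful person would: the job done as asked, in the order asked, and still so for the second after the job is handed in, with the robot touching nothing.
It also fails if it takes over 64 s, if anything falls off the work surface, if the arm or the gripper's body presses on something with over 40 N, if the wrist force passes 120 N, or if a joint passes its speed limit or range.

## Robot

A 7-joint arm with a two-finger parallel gripper is mounted at the origin on a cart in front of the work surface, level with it; the furniture and walls round the work are solid. World frame = base frame: x ahead of the robot, y to its left, z up, the work surface at z = 0. Lengths are in m, angles in rad, forces in N, time in s.
With the tool pointing down it reaches from about 0.4 to 0.85 m from the base axis. Payload 10.4 kg.
Tool frame: the origin (TCP) lies between the finger pads, 19 mm behind the fingertips; this is the grasp point; z points along the fingers, y is the line along which they close (so a half turn about z gives the same grasp; the last joint's range is limited). The gripper opens to 85 mm and grips with 20 to 120 N. Pads are 22 mm wide; open, the fingers measure 114 mm over their backs; the gripper's body (76 mm by 85 mm) begins 54 mm behind the grasp point. The pads swing forward as they close: fully open they stand 13 mm farther back than shut.
Start: joints at [-1.143, 0.332, -0.065, 1.46, 0.022, 1.35, -0.088], TCP at [0.272, 0.563, 0.25] pointing down, gripper open.
Joint ranges: [-2.6, 2.6], [-0.5, 2.12], [-1.47, 1.34], [0.16, 2.42], [-1.27, 4.41], [0.06, 2.06], [-2.6, 2.6]. Speed limits (rad/s): [2.22, 2.22, 2.79, 2.79, 3.14, 3.14, 3.14].

## Interface

Orientations are given as a unit quaternion [x, y, z, w].
In Python, from workcell import manip, optics gives the robot as it stands.
- The arm moves only by the tool jog_arm, never from a script. Its arguments are lists of equal length, an entry for each row: "dr": the turn, a rotation vector about the tool's x, y, z normalised to -1 to 1, where 1 is 4 degrees, a list of three; "translation": the shift along the tool's x, y, z normalised to -1 to 1, where 1 is 0.025 m, a list of three; "jaw": the opening, from 0 (shut) to 1 (fully open). A call has 1 to 10 rows; each row shifts and turns the commanded pose from where the row before left it, along the tool's axes as they then stand; what a row does not reach is not made up. A row lasts 1/10 s, in which the tool goes at most 50 mm and 8.59 degrees, less where a joint would pass 70% of its speed; a pose out of reach is approached as far as the arm can. A call with a number of a shift or a turn outside -1 to 1 is refused whole. A call with a gripper value outside its range is refused whole. The fingers move at their own pace and stop on an object; "squeeze" is the grip in N (left out, the last holds). Time passes only in rows, so rows that do not move let the fingers close. It gives the time, the measured TCP pose, the force, the opening and the grip force at its end, in the units of the state.
- manip.get_obs(): the state, without advancing time (a new reading comes with each control period).
- optics.camera(name): name is "side" or "top" or "wrist"; returns a dict with "color" (384x512x3 uint8, red, green, blue), "mtx" (3x3 intrinsics, pixels), "k1" (the pictures are not rectified: a ray, as slopes to the right and down, at radius r is drawn at 1 + k1 r^2 times it, then the intrinsics apply), "R" (3x3) and "t" (3): a world point X has camera coordinates R X + t. Camera axes: x right, y down, z forward; pixel columns grow to the right and rows downward; lengths in m; the calibration is good to about 2 mm. A picture is of the moment at which its call begins. There is no depth.
- manip.hand_in(): hands the job in; it is judged then, once.
The state is a dict: "clock": time; "joint_pos": joint angles; "joint_velocities": joint speeds; "tau": joint torques, N m; "position": TCP position; "ee_rot": TCP orientation; "ft_force": force on the tool from outside, world axes, zero at the start; "torque": the same for the moment, N m; "grip_width": opening from 0.0 (shut) to 1.0 (fully open); "grasp_force": force on a finger pad.
Only numpy, scipy, OpenCV 4.12 (cv2) and the standard library are available. Lean on these libraries where they do the work, as an engineer would, in place of code of your own. Each camera call takes 0.05 s, during which the arm holds its last target. There are 200 camera calls.

## Working session

There is one attempt and no reset: what is moved stays moved. The work goes in short steps, Python scripts to look and compute and a tool call to move; the robot and the scene stay as the last step left them, time stands still between calls to the robot, and variables do not carry over. Pictures are saved under pics/ and viewed, at most 10 in all, crops included, and the job is handed in when it is done.

Besides the shell and the picture viewer there is one more tool, called as name(argument=value, ...) on one line, values as JSON. jog_arm: Moves the arm, as the interface text tells. Scaled input: -1 to 1 covers 0.025 m each way for a shift and 4 degrees each way for a turn. Its arguments: {"type":"object","properties":{"dr":{"type":"array","items":{"type":"array","items":{"type":"number"}}},"translation":{"type":"array","items":{"type":"array","items":{"type":"number"}}},"jaw":{"type":"array","items":{"type":"number"}},"squeeze":{"type":"number"}},"required":["dr","translation","jaw"]}

```bash
mkdir -p pics; cat > h.py <<'E'
import numpy as np, cv2, pickle
from workcell import manip, optics
def grab(name, tag):
    c=optics.camera(name); pickle.dump(c,open(f'pics/{tag}.pkl','wb'))
    cv2.imwrite(f'pics/{tag}.png',cv2.cvtColor(c['color'],cv2.COLOR_RGB2BGR)); return c
def load(tag): return pickle.load(open(f'pics/{tag}.pkl','rb'))
def ray(c,px):
    K=np.array(c['mtx']); d=np.array([(px[0]-K[0,2])/K[0,0],(px[1]-K[1,2])/K[1,1]])
    s=d.copy()
    for _ in range(30): s=d/(1+c['k1']*(s@s))
    R=np.array(c['R']); o=-R.T@np.array(c['t']); v=R.T@np.r_[s,1]; return o,v/np.linalg.norm(v)
def onz(c,px,z):
    o,v=ray(c,px); return o+v*(z-o[2])/v[2]
def tri(*cps):
    A=np.zeros((3,3)); b=np.zeros(3); L=[]
    for c,p in cps:
        o,v=ray(c,p); M=np.eye(3)-np.outer(v,v); A+=M; b+=M@o; L.append((o,M))
    X=np.linalg.solve(A,b); return X,[np.linalg.norm(M@(X-o)) for o,M in L]
def proj(c,X):
    p=np.array(c['R'])@np.array(X)+np.array(c['t']); s=p[:2]/p[2]; s=s*(1+c['k1']*(s@s)); K=np.array(c['mtx']); return np.array([K[0,0]*s[0]+K[0,2],K[1,1]*s[1]+K[1,2]])
E
python3 - <<'E'
from h import *
for n in('top','side','wrist'):
    c=grab(n,n+'0'); 
    R=np.array(c['R']); print(n,(-R.T@np.array(c['t'])).round(3),R[2].round(3),np.array(c['mtx'])[0,0])
big=lambda t:cv2.resize(cv2.imread(f'pics/{t}.png'),(800,600),interpolation=cv2.INTER_CUBIC)
for t in('top0','side0'): cv2.imwrite(f'pics/{t}b.png',big(t))
print(manip.get_obs())
E
```

```text
top [0.322 0.034 1.183] [ 0.217  0.017 -0.976] 421.3299615398915
side [0.609 0.913 0.612] [-0.052 -0.859 -0.51 ] 390.8568140750164
wrist [0.211 0.592 0.373] [ 0.237 -0.117 -0.964] 340.48936108575174
{'clock': 0.15, 'joint_pos': array([-1.14260187,  0.332732  , -0.06469224,  1.46074478,  0.02160073,
        1.34992969, -0.08849879]), 'joint_velocities': array([ 1.25650130e-03, -2.57811979e-03, -6.61192241e-04, -2.50022075e-03,
        2.39204352e-03,  3.80303219e-04,  5.49539404e-05]), 'tau': array([ 7.68949467e-04, -6.25824451e+01,  4.93483816e-02, -3.91850317e+01,
        1.63630937e-02,  7.39284646e-03, -3.57194006e-05]), 'position': array([0.27218596, 0.56231575, 0.2493971 ]), 'ee_rot': array([ 2.23488223e-01,  9.74706469e-01, -5.50386922e-04, -9.92383800e-05]), 'ft_force': array([ 0.30750866, -0.51102479, -0.02957196]), 'torque': array([ 0.01932023,  0.04779637, -0.00010688]), 'grasp_force': 0.0, 'grip_width': 0.9997937662234636}
```

View pics/top0b.png

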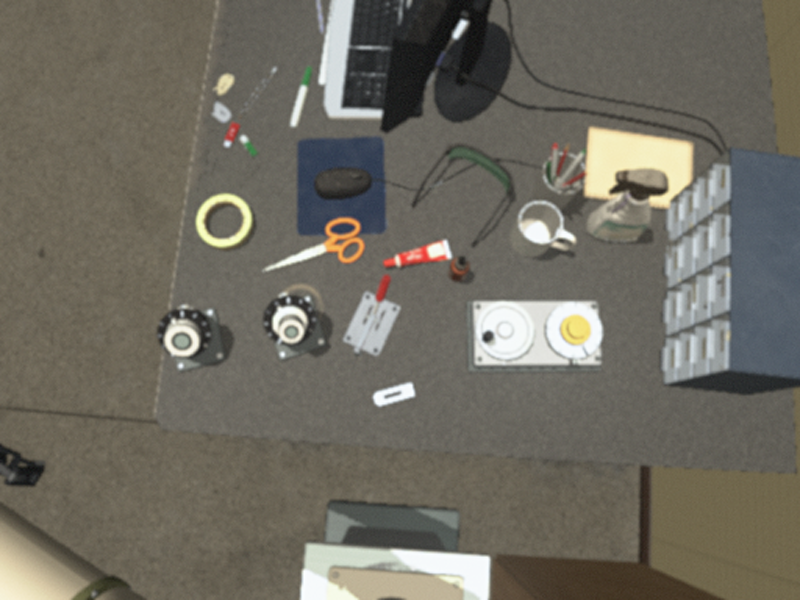

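View pics/side0b.png

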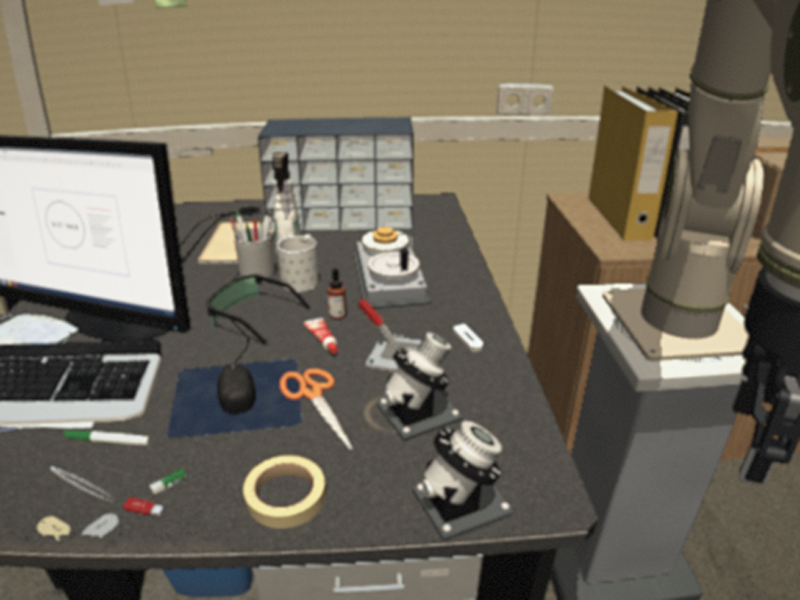

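The top view shows the narrow-sleeve head (attenuator) at about (290,328)/1.56 and the wide-sleeve head at (183,338)/1.56. The indexer crank hub is at (505,330), its handle at (488,337) and the table at (575,330). The side view confirms that the tall narrow sleeve is on the farther head, at (435,348).

```bash
python3 - <<'E'
from h import *
t=load('top0');s=load('side0');f=1.5625
P=lambda x,y:np.array([x,y])/f
print('sleeve top tri',tri((t,P(292,338)),(s,P(437,341))))
print('wide top tri',tri((t,P(183,341)),(s,P(483,433))))
print('handle',tri((t,P(487,337)),(s,P(404,250))))
for n,p,z in [('att screw R',(325,345),.01),('att screw FL',(284,357),.01),('att scr',(317,308),.01),('exp',(219,355),.01),('hub',(505,330),.067),('handle',(487,337),.113),('blank',(576,329),.085),('ix FL',(470,369),.008),('ix FR',(601,366),.008),('ix BR',(600,301),.008),('ix BL',(472,303),.008),('bottle',(459,265),.09),('mug',(541,222),.093),('strap',(394,394),.01),('glue',(420,254),.02),('plate',(373,323),.0),('redhandle',(384,288),.02)]:
    print(n,onz(t,P(*p),z).round(3))
o=manip.get_obs()
from scipy.spatial.transform import Rotation as Ro
print(Ro.from_quat(o['ee_rot']).as_matrix().round(3))
E
```

```text
sleeve top tri (array([0.49072988, 0.19682761, 0.11755247]), [np.float64(0.005436144501732039), np.float64(0.005436144501732102)])
wide top tri (array([0.46623699, 0.38061673, 0.10989028]), [np.float64(0.0014187447239705636), np.float64(0.0014187447239704506)])
handle (array([ 0.51400023, -0.12259724,  0.10949097]), [np.float64(0.0018002822626953373), np.float64(0.0018002822626954642)])
att screw R [0.494 0.154 0.01 ]
att screw FL [0.466 0.225 0.01 ]
att scr [0.56  0.175 0.01 ]
exp [0.461 0.343 0.01 ]
hub [ 0.534 -0.159  0.067]
handle [ 0.512 -0.122  0.113]
blank [ 0.541 -0.277  0.085]
ix FL [ 0.47  -0.109  0.008]
ix FR [ 0.492 -0.346  0.008]
ix BR [ 0.612 -0.344  0.008]
ix BL [ 0.591 -0.107  0.008]
bottle [ 0.638 -0.072  0.09 ]
mug [ 0.726 -0.212  0.093]
strap [0.415 0.024 0.01 ]
glue [ 0.674 -0.006  0.02 ]
plate [0.542 0.071 0.   ]
redhandle [0.604 0.055 0.02 ]
[[-0.9    0.436 -0.   ]
 [ 0.436  0.9   -0.001]
 [-0.    -0.001 -1.   ]]
```

```bash
cat >> h.py <<'E'
from scipy.spatial.transform import Rotation as Ro
from scipy.linalg import fractional_matrix_power as fmp
def T(R,p): M=np.eye(4); M[:3,:3]=R; M[:3,3]=p; return M
def now(): o=manip.get_obs(); return T(Ro.from_quat(o['ee_rot']).as_matrix(),o['position'])
def rows(A,B,N):
    "identical rows: turn, shift in units, and the path"
    D=np.real(fmp(np.linalg.inv(A)@B,1/N)); dr=Ro.from_matrix(D[:3,:3]).as_rotvec(degrees=True)/4; tr=D[:3,3]/.025
    print('N',N,'dr',dr.round(3),'tr',tr.round(3),'mid',(A@np.linalg.matrix_power(D,N//2))[:3,3].round(3))
E
python3 - <<'E'
from h import *
yaw=.34; ax=np.array([-.573*np.cos(yaw),-.573*np.sin(yaw),.82]); z=-ax/np.linalg.norm(ax)
y=np.array([-np.sin(yaw),np.cos(yaw),0]); x=np.cross(y,z); print(x,y,z)
g=np.array([.495,.193,.116])+.14*ax
rows(now(),T(np.c_[x,y,z],g),20)
E
```

```text
[-0.7727772  -0.27335979 -0.57279126] [-0.33348709  0.94275467  0.        ] [ 0.54000163  0.19101849 -0.81970127]
N 20 dr [-0.173 -0.414 -0.548] tr [-0.351 -0.789  0.11 ] mid [0.306 0.35  0.227]
```

jog_arm(dr=[[-0.173, -0.414, -0.548], [-0.173, -0.414, -0.548], [-0.173, -0.414, -0.548], [-0.173, -0.414, -0.548], [-0.173, -0.414, -0.548], [-0.173, -0.414, -0.548], [-0.173, -0.414, -0.548], [-0.173, -0.414, -0.548], [-0.173, -0.414, -0.548], [-0.173, -0.414, -0.548]], translation=[[-0.351, -0.789, 0.11], [-0.351, -0.789, 0.11], [-0.351, -0.789, 0.11], [-0.351, -0.789, 0.11], [-0.351, -0.789, 0.11], [-0.351, -0.789, 0.11], [-0.351, -0.789, 0.11], [-0.351, -0.789, 0.11], [-0.351, -0.789, 0.11], [-0.351, -0.789, 0.11]], jaw=[1, 1, 1, 1, 1, 1, 1, 1, 1, 1])

```text
clock: 1.15
position: [0.3057, 0.3494, 0.2269]
ee_rot: [0.031, 0.987, 0.026, 0.153]
ft_force: [0.8, 0.5, -0.1]
grip_width: 1.002
grasp_force: 0.0
```

jog_arm(dr=[[-0.173, -0.414, -0.548], [-0.173, -0.414, -0.548], [-0.173, -0.414, -0.548], [-0.173, -0.414, -0.548], [-0.173, -0.414, -0.548], [-0.173, -0.414, -0.548], [-0.173, -0.414, -0.548], [-0.173, -0.414, -0.548], [-0.173, -0.414, -0.548], [-0.173, -0.414, -0.548]], translation=[[-0.351, -0.789, 0.11], [-0.351, -0.789, 0.11], [-0.351, -0.789, 0.11], [-0.351, -0.789, 0.11], [-0.351, -0.789, 0.11], [-0.351, -0.789, 0.11], [-0.351, -0.789, 0.11], [-0.351, -0.789, 0.11], [-0.351, -0.789, 0.11], [-0.351, -0.789, 0.11]], jaw=[1, 1, 1, 1, 1, 1, 1, 1, 1, 1])

```text
clock: 2.15
position: [0.4195, 0.1662, 0.2315]
ee_rot: [-0.162, 0.94, 0.051, 0.297]
ft_force: [-1.1, 1.0, -0.6]
grip_width: 1.001
grasp_force: 0.0
```

```bash
python3 - <<'E'
from h import *
c=grab('wrist','w1')
cv2.imwrite('pics/w1b.png',cv2.resize(cv2.imread('pics/w1.png'),(800,600),interpolation=cv2.INTER_CUBIC))
o=manip.get_obs(); print(o['clock'],o['joint_pos'].round(3),now().round(3))
E
```

```text
2.2 [-0.79  -0.497  0.172  2.382  0.382  0.684  1.071] [[-0.77  -0.335  0.543  0.421]
 [-0.274  0.942  0.192  0.163]
 [-0.576 -0.001 -0.817  0.232]
 [ 0.     0.     0.     1.   ]]
```

View pics/w1b.png

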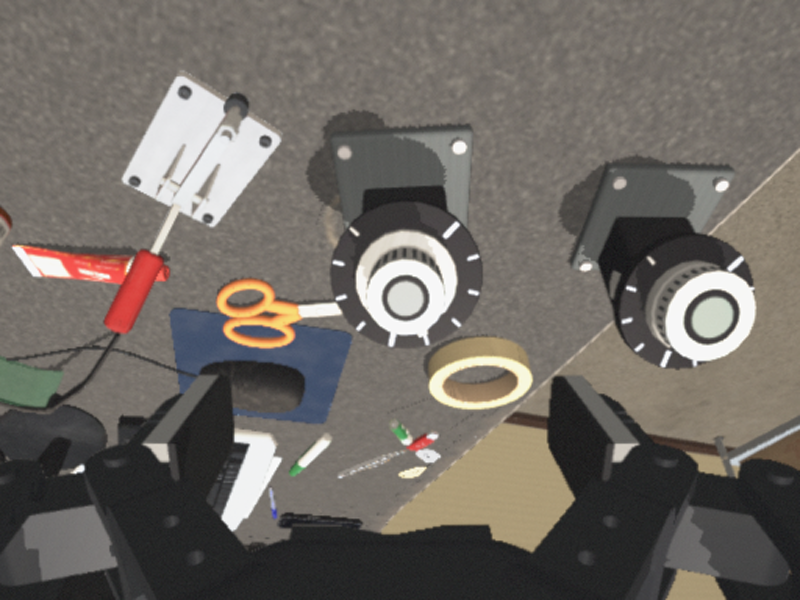

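```bash
python3 - <<'E'
from h import *
im=cv2.imread('pics/w1.png')[120:230,200:320]
cv2.imwrite('pics/w1c.png',cv2.resize(im,None,fx=5.4,fy=5.4,interpolation=cv2.INTER_CUBIC))
t=cv2.imread('pics/top0.png')[185:240,90:220]
E
```

```text
(no output)
```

View pics/w1c.png

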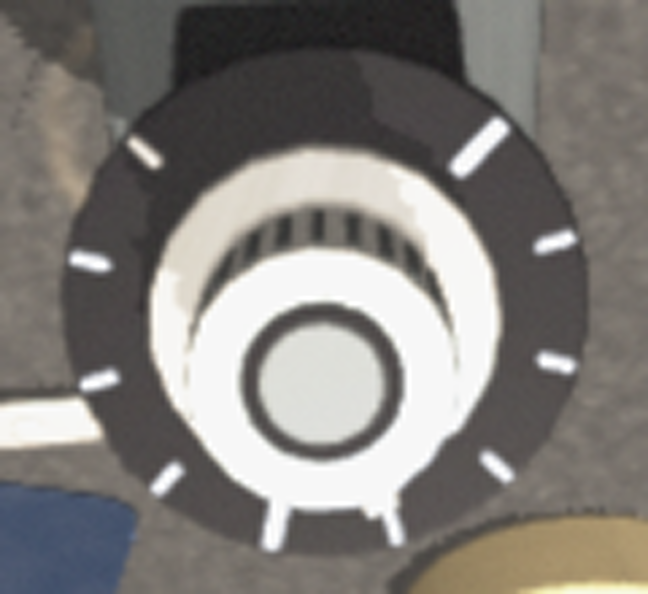

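jog_arm(dr=[[0, 0, 0.8], [0, 0, 0.8], [0, 0, 0.8], [0, 0, 0.8], [0, 0, 0.8], [0, 0, 0]], translation=[[0, 0, 0.4], [0, 0, 0.4], [0, 0, 0.4], [0, 0, 0.4], [0, 0, 0.4], [0, 0, 0]], jaw=[1, 1, 1, 1, 1, 1])

```text
clock: 2.8
position: [0.4461, 0.1759, 0.1891]
ee_rot: [-0.028, 0.954, 0.091, 0.285]
ft_force: [-0.9, 0.6, 0.4]
grip_width: 1.004
grasp_force: 0.0
```

The crop shows the thick 0 line at upper right (480,148), and clockwise from it lines 1 to 9. The nose is at (380,505) on line 4, so the sleeve reads 4 and needs +60° clockwise. Next I measure the axis from two views.

```bash
cat > m.py <<'E'
from h import *
w1=load('w1'); w2=grab('wrist','w2'); t=load('top0'); s=load('side0')
f=lambda x,y:np.array([x,y])/5.4+np.array([200,120])-.4
tk=[f(*p) for p in [(480,148),(557,242),(557,364),(498,467),(393,525),(275,524),(167,479),(99,380),(90,262),(145,151)]]
L=[np.cross(np.r_[tk[i],1],np.r_[tk[i+6],1]) for i in range(4)]
L=[l/np.linalg.norm(l[:2]) for l in L]
A=np.array(L); dc=np.linalg.lstsq(A[:,:2],-A[:,2],rcond=None)[0]; print('dial px',dc,'res',A[:,:2]@dc+A[:,2])
D=onz(w1,dc,.088); print('dial centre',D)
sc=[onz(w1,np.array(p)/1.5625,.010) for p in [(344,152),(459,147)]]; d=sc[0]-sc[1]; print('screws',sc,np.linalg.norm(d))
def cap(c,g):
    im=c['color'].astype(int); h=cv2.cvtColor(c['color'],cv2.COLOR_RGB2GRAY)
    m=((h>185)&(h<235)).astype(np.uint8); best=None
    n,lab,st,ce=cv2.connectedComponentsWithStats(m,connectivity=4)
    for i in range(1,n):
        w,hh,a=st[i,2:]
        if a>150 and .7<w/hh<1.4 and a/(w*hh)>.65: print('  comp',ce[i],w,hh,a)
cap(w1,0); print('w2'); cap(w2,0)
E
python3 m.py
python3 - <<'E'
from h import *
cv2.imwrite('pics/w2b.png',cv2.resize(cv2.imread('pics/w2.png'),(800,600),interpolation=cv2.INTER_CUBIC))
print(manip.get_obs()['joint_pos'].round(3), now().round(4))
E
```

```text
dial px [259.71079414 177.45702986] res [-0.01137617 -0.07145488  0.14689293 -0.09029527]
dial centre [0.51777173 0.21146902 0.088     ]
screws [array([0.50038425, 0.16428466, 0.01      ]), array([0.47228919, 0.23166351, 0.01      ])] 0.07300165616362846
  comp [259.03174603 190.84656085] 23 22 378
  comp [455.50712831 202.83095723] 26 25 491
w2
  comp [263.88405797 210.82065217] 27 26 552
[-0.727 -0.345  0.148  2.386  0.369  0.527  0.793] [[-0.8351 -0.1076  0.5395  0.4461]
 [-0.0035  0.9817  0.1902  0.1759]
 [-0.5501  0.157  -0.8202  0.1898]
 [ 0.      0.      0.      1.    ]]
```

View pics/w2b.png

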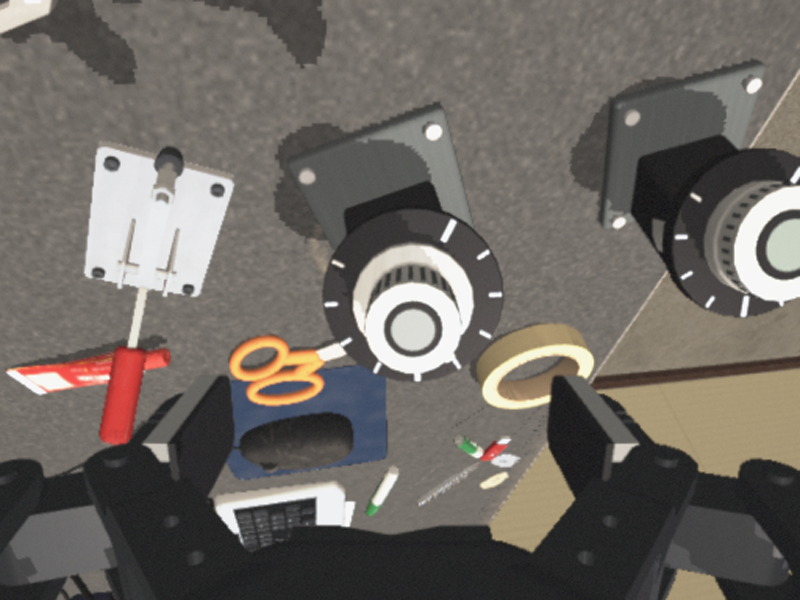

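```bash
python3 - <<'E'
from h import *
w1=load('w1'); w2=load('w2'); t=load('top0'); s=load('side0'); g=1.5625
def X(prs):
    A=[]
    for p,q in prs:
        l=np.cross(np.r_[p,1],np.r_[q,1]); A.append(l/np.linalg.norm(l[:2]))
    A=np.array(A); x=np.linalg.lstsq(A[:,:2],-A[:,2],rcond=None)[0]; print('res',(A[:,:2]@x+A[:,2]).round(2)); return x/g
d2=X([((484,256),(343,333)),((495,295),(330,293)),((486,336),(338,264))]); d1=np.array([259.71,177.46])
print(d2,'dial tri',tri((w1,d1),(w2,d2)),'on z',onz(w2,d2,.088))
c1=np.array([259.2,190.9]);c2=np.array([264,210.9])
C,e=tri((w1,c1),(w2,c2)); print('cap tri',C,e, 'proj top',proj(t,C)*g,'side',proj(s,C)*g)
ss=[onz(w2,np.array(p)/g,.01) for p in [(307,177),(433,131)]]; d=ss[1]-ss[0]; print(ss,np.arctan2(-d[0],d[1]))
for yaw in(.36,.4,.44):
    ax=np.array([-.573*np.cos(yaw),-.573*np.sin(yaw),.82]); D=(onz(w1,d1,.088)+onz(w2,d2,.088))/2
    p=D+.044*ax; print(yaw,p,proj(w1,p)-c1,proj(w2,p)-c2, 'grip',D+.034*ax)
E
```

```text
res [ 1.23 -2.36  1.42]
[260.88421549 189.63121114] dial tri (array([0.50802438, 0.20709235, 0.09586632]), [np.float64(0.0012441555790266283), np.float64(0.0012441555790266212)]) on z [0.51558205 0.20875511 0.088     ]
cap tri [0.49413505 0.20127301 0.1247696 ] [np.float64(4.6885334154233474e-05), np.float64(4.688533415440485e-05)] proj top [289.94999254 331.85168491] side [438.98308219 339.35156079]
[array([0.50112274, 0.16425127, 0.01      ]), array([0.47186154, 0.23116792, 0.01      ])] 0.41222429082686673
0.36 [0.49308311 0.20123092 0.12408   ] [ 0.37636013 -1.5319164 ] [ 0.01784596 -1.7961103 ] grip [0.49844579 0.20324945 0.11588   ]
0.4 [0.49345715 0.20029444 0.12408   ] [-0.90189458 -1.50158892] [-1.47754581 -1.35057458] grip [0.49873483 0.20252581 0.11588   ]
0.44 [0.49386834 0.19937367 0.12408   ] [-2.17779259 -1.43887109] [-2.95530999 -0.87148631] grip [0.49905256 0.2018143  0.11588   ]
```

```bash
python3 - <<'E'
from h import *
yaw=.39; ax=np.array([-.573*np.cos(yaw),-.573*np.sin(yaw),.82]); ax/=np.linalg.norm(ax); z=-ax
A=now(); y=A[:3,1]-z*(z@A[:3,1]); y/=np.linalg.norm(y); x=np.cross(y,z); R=np.c_[x,y,z]
g=np.array([.4941,.2013,.1248])-.010*ax
B=T(R,g-.03*z*2); rows(A,B,4); rows(B,T(R,g),5); print(B.round(4),g, A[:3,:3].T@(g-A[:3,3]))
E
```

```text
N 4 dr [-0.101  0.028  0.   ] tr [-0.049  0.078  0.341] mid [0.457 0.183 0.178]
N 5 dr [ 0. -0. -0.] tr [-0.    0.    0.48] mid [0.48  0.196 0.146]
[[-0.8392 -0.1225  0.5298  0.4676]
 [-0.005   0.976   0.2178  0.1904]
 [-0.5437  0.1801 -0.8197  0.1658]
 [ 0.      0.      0.      1.    ]] [0.4993978  0.20347769 0.11660299] [-0.00434715  0.00984438  0.09398449]
```

jog_arm(dr=[[-0.1, 0.03, 0], [-0.1, 0.03, 0], [-0.1, 0.03, 0], [-0.1, 0.03, 0], [0, 0, 0], [0, 0, 0], [0, 0, 0], [0, 0, 0], [0, 0, 0], [0, 0, 0]], translation=[[-0.05, 0.08, 0.34], [-0.05, 0.08, 0.34], [-0.05, 0.08, 0.34], [-0.05, 0.08, 0.34], [0, 0, 0.48], [0, 0, 0.48], [0, 0, 0.48], [0, 0, 0.48], [0, 0, 0.48], [0, 0, 0]], jaw=[1, 1, 1, 1, 1, 1, 1, 1, 1, 1])

```text
clock: 3.85
position: [0.4998, 0.204, 0.1158]
ee_rot: [-0.033, 0.953, 0.104, 0.281]
ft_force: [-0.2, -0.8, 0.9]
grip_width: 1.001
grasp_force: 0.0
```

jog_arm(dr=[[0, 0, 0], [0, 0, 0], [0, 0, 0], [0, 0, 0], [0, 0, 0], [0, 0, 0]], translation=[[0, 0, 0], [0, 0, 0], [0, 0, 0], [0, 0, 0], [0, 0, 0], [0, 0, 0]], jaw=[0.6, 0.5, 0.3, 0.3, 0.3, 0.3], squeeze=50)

```text
clock: 4.45
position: [0.4999, 0.2029, 0.1181]
ee_rot: [-0.032, 0.953, 0.105, 0.282]
ft_force: [-9.6, -8.8, 12.5]
grip_width: 0.443
grasp_force: 48.0
```

```bash
python3 - <<'E'
from h import *
o=manip.get_obs(); print(o['joint_pos'].round(3),now().round(4),o['ft_force'],o['torque'],o['grip_width'],o['grasp_force'])
E
```

```text
[-0.753 -0.055  0.237  2.342  0.331  0.259  0.832] [[-0.8389 -0.1205  0.5308  0.4999]
 [-0.0025  0.976   0.2177  0.2029]
 [-0.5443  0.1813 -0.8191  0.1181]
 [ 0.      0.      0.      1.    ]] [-9.57630788 -8.80537303 12.53024905] [-1.16212319  0.90311127 -0.45987935] 0.44341757092385475 47.98340857028961
```

jog_arm(dr=[[0, 0, 0], [0, 0, 0.5], [0, 0, 1], [0, 0, 1], [0, 0, 1], [0, 0, 1], [0, 0, 1], [0, 0, 1]], translation=[[0, 0, -0.08], [0, 0, 0], [0, 0, 0], [0, 0, 0], [0, 0, 0], [0, 0, 0], [0, 0, 0], [0, 0, 0]], jaw=[0.3, 0.3, 0.3, 0.3, 0.3, 0.3, 0.3, 0.3])

```text
clock: 5.25
position: [0.4994, 0.2024, 0.1184]
ee_rot: [0.184, 0.936, 0.165, 0.251]
ft_force: [28.5, 4.6, -29.0]
grip_width: 0.436
grasp_force: 64.7
```

jog_arm(dr=[[0, 0, 1], [0, 0, 1], [0, 0, 1], [0, 0, 1], [0, 0, 1], [0, 0, 1], [0, 0, 1], [0, 0, 1], [0, 0, 0.7], [0, 0, 0]], translation=[[0, 0, 0], [0, 0, 0], [0, 0, 0], [0, 0, 0], [0, 0, 0], [0, 0, 0], [0, 0, 0], [0, 0, 0], [0, 0, 0], [0, 0, 0]], jaw=[0.3, 0.3, 0.3, 0.3, 0.3, 0.3, 0.3, 0.3, 0.3, 0.3])

```text
clock: 6.25
position: [0.4991, 0.2021, 0.1181]
ee_rot: [0.455, 0.838, 0.232, 0.19]
ft_force: [26.0, 3.8, -26.3]
grip_width: 0.44
grasp_force: 65.0
```

jog_arm(dr=[[0, 0, 0], [0, 0, 0], [0, 0, 0], [0, 0, 0]], translation=[[0, 0, 0], [0, 0, 0], [0, 0, 0], [0, 0, 0]], jaw=[1, 1, 1, 1])

```text
clock: 6.65
position: [0.4987, 0.2038, 0.1195]
ee_rot: [0.454, 0.839, 0.233, 0.19]
ft_force: [-0.3, -0.5, 0.3]
grip_width: 0.998
grasp_force: 0.0
```

jog_arm(dr=[[0, 0, 0], [0, 0, 0], [0, 0, 0], [0, 0, 0], [0, 0, 0], [0, 0, 0]], translation=[[0, 0, -0.6], [0, 0, -1], [0, 0, -1], [0, 0, -1], [0, 0, -1], [0, 0, 0]], jaw=[1, 1, 1, 1, 1, 1])

```text
clock: 7.25
position: [0.4379, 0.1789, 0.2165]
ee_rot: [0.453, 0.838, 0.236, 0.191]
ft_force: [0.5, 0.3, -0.3]
grip_width: 0.997
grasp_force: 0.0
```

```bash
python3 - <<'E'
from h import *
c=grab('wrist','w3'); o=manip.get_obs(); print(o['joint_pos'].round(3),now().round(4))
yaw=.39; ax=np.array([-.573*np.cos(yaw),-.573*np.sin(yaw),.82]); p=proj(c,np.array([.494,.201,.125])-.044*ax); print(p)
x,y=p.astype(int); x0=max(x-75,0);y0=max(y-55,0)
cv2.imwrite('pics/w3c.png',cv2.resize(cv2.imread('pics/w3.png')[y0:y0+112,x0:x0+150],None,fx=5.3,fy=5.3,interpolation=cv2.INTER_CUBIC))
E
```

```text
[-0.671 -0.396  0.104  2.366  0.256  0.575 -0.156] [[-0.516   0.6707  0.5329  0.4381]
 [ 0.8499  0.4785  0.2208  0.1789]
 [-0.1069  0.5668 -0.8169  0.215 ]
 [ 0.      0.      0.      1.    ]]
[245.08563202 178.69824758]
```

View pics/w3c.png

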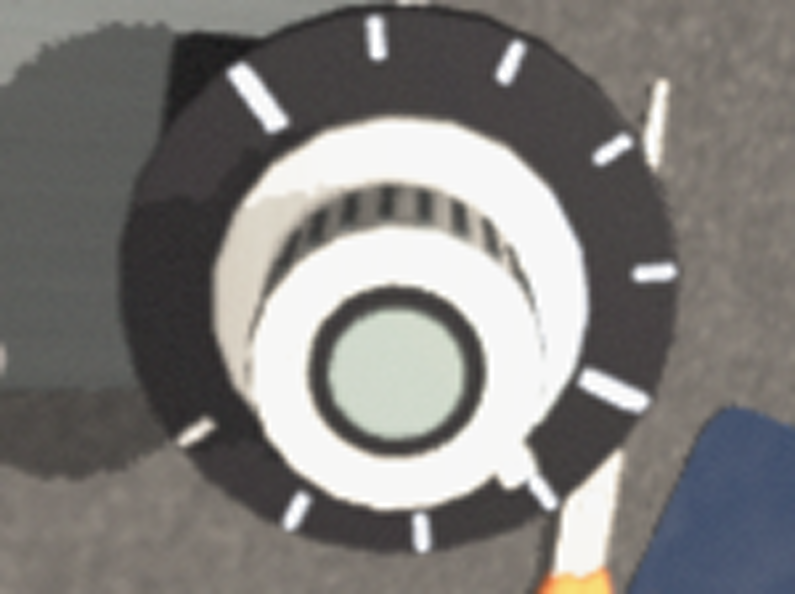

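Line 6 is at (540,485) and the nose at (520,470) stands on it, so the sleeve reads 6. Next, the indexer.

```bash
python3 - <<'E'
from h import *
a=.093; x=np.array([-np.cos(a),-np.sin(a),0]); y=np.array([-np.sin(a),np.cos(a),0]); z=np.array([0,0,-1.])
B=T(np.c_[x,y,z],[.50,-.205,.25]); rows(now(),B,22)
E
```

```text
N 22 dr [ 0.313  0.28  -0.683] tr [-0.451 -0.571 -0.194] mid [ 0.415 -0.024  0.21 ]
```

jog_arm(dr=[[0.313, 0.28, -0.683], [0.313, 0.28, -0.683], [0.313, 0.28, -0.683], [0.313, 0.28, -0.683], [0.313, 0.28, -0.683], [0.313, 0.28, -0.683], [0.313, 0.28, -0.683], [0.313, 0.28, -0.683], [0.313, 0.28, -0.683], [0.313, 0.28, -0.683]], translation=[[-0.451, -0.571, -0.194], [-0.451, -0.571, -0.194], [-0.451, -0.571, -0.194], [-0.451, -0.571, -0.194], [-0.451, -0.571, -0.194], [-0.451, -0.571, -0.194], [-0.451, -0.571, -0.194], [-0.451, -0.571, -0.194], [-0.451, -0.571, -0.194], [-0.451, -0.571, -0.194]], jaw=[1, 1, 1, 1, 1, 1, 1, 1, 1, 1])

```text
clock: 8.3
position: [0.4125, -0.0067, 0.2059]
ee_rot: [0.236, 0.957, 0.131, 0.107]
ft_force: [1.4, -0.2, 0.6]
grip_width: 1.004
grasp_force: 0.0
```

jog_arm(dr=[[0.313, 0.28, -0.683], [0.313, 0.28, -0.683], [0.313, 0.28, -0.683], [0.313, 0.28, -0.683], [0.313, 0.28, -0.683], [0.313, 0.28, -0.683], [0.313, 0.28, -0.683], [0.313, 0.28, -0.683], [0.313, 0.28, -0.683], [0.313, 0.28, -0.683]], translation=[[-0.451, -0.571, -0.194], [-0.451, -0.571, -0.194], [-0.451, -0.571, -0.194], [-0.451, -0.571, -0.194], [-0.451, -0.571, -0.194], [-0.451, -0.571, -0.194], [-0.451, -0.571, -0.194], [-0.451, -0.571, -0.194], [-0.451, -0.571, -0.194], [-0.451, -0.571, -0.194]], jaw=[1, 1, 1, 1, 1, 1, 1, 1, 1, 1])

```text
clock: 9.3
position: [0.4774, -0.1768, 0.2401]
ee_rot: [0.0, 1.0, 0.021, 0.018]
ft_force: [0.2, 0.6, 0.9]
grip_width: 0.995
grasp_force: 0.0
```

jog_arm(dr=[[0.313, 0.28, -0.683], [0.313, 0.28, -0.683], [0, 0, 0], [0, 0, 0]], translation=[[-0.451, -0.571, -0.194], [-0.451, -0.571, -0.194], [0, 0, 0], [0, 0, 0]], jaw=[1, 1, 1, 1])

```text
clock: 9.7
position: [0.4987, -0.2057, 0.2479]
ee_rot: [-0.044, 0.999, -0.002, -0.002]
ft_force: [0.4, -0.1, 0.6]
grip_width: 1.001
grasp_force: 0.0
```

```bash
python3 - <<'E'
from h import *
c=grab('wrist','w4'); o=manip.get_obs(); print(o['joint_pos'].round(3),now().round(4))
cv2.imwrite('pics/w4b.png',cv2.resize(cv2.imread('pics/w4.png'),(800,600),interpolation=cv2.INTER_CUBIC))
E
```

```text
[-0.726  0.282  1.226  1.735 -0.271  1.32   2.217] [[-0.996  -0.089  -0.0038  0.4985]
 [-0.089   0.996  -0.0018 -0.2053]
 [ 0.0039 -0.0015 -1.      0.2482]
 [ 0.      0.      0.      1.    ]]
```

View pics/w4b.png

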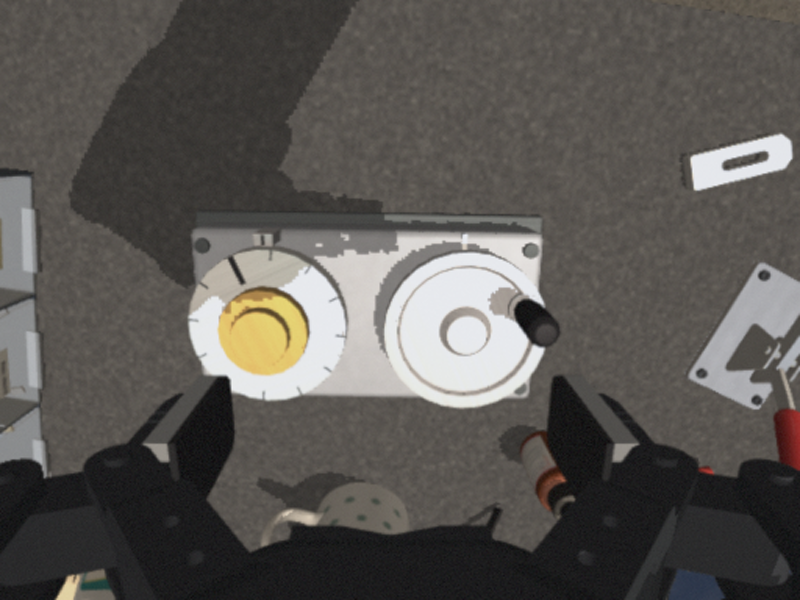

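The picture shows the table centred near (268,324), with the black line running from (243,283) to (231,258), anticlockwise of the post at (266,238). The crank wheel is centred near (465,330), the handle top is at (544,327), and the white line is at (465,241).

```bash
python3 - <<'E'
from h import *
w=load('w4'); t=load('top0'); s=load('side0'); g=1.5625
q=lambda x,y:np.array([x,y])/g
gray=cv2.cvtColor(w['color'],cv2.COLOR_RGB2GRAY)
# wheel / table outlines by radial edge search for the farthest bright->dark step
def circ(c0,z,r0):
    C=onz(w,c0,z); pts=[]
    for it in range(3):
        pts=[]
        for a in np.arange(0,2*np.pi,.1):
            rs=np.arange(r0-.006,r0+.006,.0005); v=[]
            for r in rs:
                u=proj(w,C+[r*np.cos(a),r*np.sin(a),0]); v.append(cv2.getRectSubPix(gray,(1,1),tuple(map(float,u)))[0,0])
            d=np.diff(np.array(v,float)); i=d.argmin()
            if d[i]<-12: pts.append(C[:2]+rs[i]*np.array([np.cos(a),np.sin(a)]))
        P=np.array(pts); A=np.c_[2*P,np.ones(len(P))]; m=np.ones(len(P),bool)
        for _ in range(4):
            so=np.linalg.lstsq(A[m],(P[m]**2).sum(1),rcond=None)[0]; r=np.sqrt(so[2]+so[:2]@so[:2]); e=abs(np.hypot(*(P-so[:2]).T)-r); m=e<max(.0008,1.5*np.median(e))
        C=np.r_[so[:2],z]
    print('circle',C.round(4),'r',r.round(4),len(P),m.sum()); return C
cr=circ(q(465.5,329.5),.067,.05); tb=circ(q(268.5,323.5),.063,.049)
d=cr-tb; yaw=np.arctan2(-d[0],d[1]); print('sep',np.hypot(*d[:2]),'yaw',yaw)
H,e=tri((w,q(544,326)),(t,q(487,336)),(s,q(404,250))); print('handle top tri',H,e,'on .113',onz(w,q(544,326),.113),onz(t,q(487,336),.113))
print('hub top tri',tri((w,q(465,334)),(t,q(505,330))))
f=-yaw*0
def ang(v): # clockwise from front -x local
    c,s_=np.cos(yaw),np.sin(yaw); lx=c*v[0]+s_*v[1]; ly=-s_*v[0]+c*v[1]; return np.degrees(np.arctan2(ly,-lx))
h=onz(w,q(544,326),.113); print('handle r',np.hypot(*(h-cr)[:2]),'ang',ang(h-cr),'tri ang',ang(H-cr),np.hypot(*(H-cr)[:2]))
for n,p,z in [('mark',(231,259),.063),('markin',(243,283),.063),('post',(266,236),.07)]:
    P=onz(w,q(*p),z); print(n,P.round(4),'r',np.hypot(*(P-tb)[:2]).round(4),'ang',ang(P-tb).round(1))
P=onz(w,q(465,241),.04); print('white line ang',ang(P-cr),P)
E
```

```text
circle [ 0.534 -0.157  0.067] r 0.0495 52 48
circle [ 0.5428 -0.2786  0.063 ] r 0.0485 55 48
sep 0.1219160843562319 yaw 0.07237036785442648
handle top tri [ 0.5141714  -0.12313686  0.1088154 ] [np.float64(0.0015138524417997975), np.float64(0.0008931161828799852), np.float64(0.0017221736651416258)] on .113 [ 0.51136883 -0.12509486  0.113     ] [ 0.51325205 -0.12163676  0.113     ]
hub top tri (array([ 0.53314417, -0.15809142,  0.07203419]), [np.float64(0.0001066973788559102), np.float64(0.00010669737885598872)])
handle r 0.039138561523989264 ang 58.855510260766714 tri ang 63.850254294920305 0.03926671873718655
mark [ 0.5018 -0.3009  0.063 ] r 0.0467 ang -24.4
markin [ 0.5159 -0.2934  0.063 ] r 0.0307 ang -24.7
post [ 0.4849 -0.2788  0.07  ] r 0.0578 ang 4.0
white line ang 0.7103060491521361 [ 0.4822857  -0.16014488  0.04      ]
```

```bash
python3 - <<'E'
from h import *
A=now(); a=.08-np.radians(30); x=np.array([-np.cos(a),-np.sin(a),0]); y=np.array([-np.sin(a),np.cos(a),0]); z=np.array([0,0,-1.])
R=np.c_[x,y,z]; B=T(R,[.5135,-.124,.18]); rows(A,B,8); rows(B,T(R,[.5135,-.124,.095]),5)
E
```

```text
N 8 dr [-0.004 -0.006  0.954] tr [-0.017  0.418  0.34 ] mid [ 0.501 -0.164  0.214]
N 5 dr [0. 0. 0.] tr [0.   0.   0.68] mid [ 0.514 -0.124  0.146]
```

jog_arm(dr=[[0, 0, 0.95], [0, 0, 0.95], [0, 0, 0.95], [0, 0, 0.95], [0, 0, 0.95], [0, 0, 0.95], [0, 0, 0.95], [0, 0, 0.95], [0, 0, 0], [0, 0, 0]], translation=[[-0.017, 0.418, 0.34], [-0.017, 0.418, 0.34], [-0.017, 0.418, 0.34], [-0.017, 0.418, 0.34], [-0.017, 0.418, 0.34], [-0.017, 0.418, 0.34], [-0.017, 0.418, 0.34], [-0.017, 0.418, 0.34], [0, 0, 0], [0, 0, 0]], jaw=[0.6, 0.6, 0.6, 0.6, 0.6, 0.6, 0.6, 0.6, 0.6, 0.6])

```text
clock: 10.75
position: [0.5134, -0.1237, 0.1809]
ee_rot: [0.217, 0.976, -0.001, -0.001]
ft_force: [0.6, -1.7, 0.6]
grip_width: 0.598
grasp_force: 0.0
```

```bash
python3 - <<'E'
from h import *
o=manip.get_obs(); print(o['joint_pos'].round(3),o['grip_width']); A=now(); print(A.round(4)); print('shift',A[:3,:3].T@(np.array([.5135,-.124,.095])-A[:3,3])/.025)
c=grab('wrist','w5'); t=load('top0'); s=load('side0')
for z in(.095,.113,.069): print(z,proj(c,[.5135,-.124,z]))
h=cv2.cvtColor(c['color'],cv2.COLOR_RGB2GRAY)
p=proj(c,[.5135,-.124,.113]).astype(int)
m=(h<75).astype(np.uint8); n,l,st,ce=cv2.connectedComponentsWithStats(m)
for i in range(1,n):
    if 60<st[i,4]<4000 and abs(ce[i]-p).max()<60: print(st[i],ce[i])
E
```

```text
[-0.895  0.381  1.269  1.851 -0.389  1.202  1.633] 0.5976650633293308
[[-9.058e-01  4.237e-01 -2.600e-03  5.134e-01]
 [ 4.237e-01  9.058e-01 -5.000e-04 -1.237e-01]
 [ 2.200e-03 -1.500e-03 -1.000e+00  1.809e-01]
 [ 0.000e+00  0.000e+00  0.000e+00  1.000e+00]]
shift [-0.01749387 -0.0049156   3.43750375]
0.095 [249.57972299 203.88828444]
0.113 [249.5167219  213.13117758]
0.069 [249.65502925 192.84033514]
[238 187  28  39 861] [251.3437863  206.67247387]
```

jog_arm(dr=[[0, 0, 0], [0, 0, 0], [0, 0, 0], [0, 0, 0], [0, 0, 0], [0, 0, 0]], translation=[[0, 0.02, 0.69], [0, 0, 0.69], [0, 0, 0.69], [0, 0, 0.69], [0, 0, 0.69], [0, 0, 0]], jaw=[0.6, 0.6, 0.6, 0.6, 0.6, 0.6])

```text
clock: 11.4
position: [0.5126, -0.1234, 0.0931]
ee_rot: [0.218, 0.976, -0.001, -0.002]
ft_force: [0.2, -0.2, 0.1]
grip_width: 0.602
grasp_force: 0.0
```

jog_arm(dr=[[0, 0, 0], [0, 0, 0], [0, 0, 0], [0, 0, 0], [0, 0, 0]], translation=[[0, 0, 0], [0, 0, 0], [0, 0, 0], [0, 0, 0], [0, 0, 0]], jaw=[0.3, 0.1, 0.1, 0.1, 0.1], squeeze=30)

```text
clock: 11.9
position: [0.5144, -0.1234, 0.0954]
ee_rot: [0.218, 0.976, -0.0, -0.001]
ft_force: [-2.6, 0.6, 7.1]
grip_width: 0.2
grasp_force: 29.6
```

```bash
cat > wind.py <<'E'
from h import *
import sys
C=np.array([.534,-.1575]); yaw=.08; c,s=np.cos(yaw),np.sin(yaw)
pos=lambda th:C+.038*np.array([[c,-s],[s,c]])@np.array([-np.cos(th),np.sin(th)])
def ang(v): return np.degrees(np.arctan2(-s*v[0]+c*v[1],-(c*v[0]+s*v[1])))
o=manip.get_obs(); A=now(); v=A[:2,3]-C
print('clk',o['clock'],o['joint_pos'].round(3),'w',o['grip_width'].round(3),'F',o['grasp_force'].round(1),o['ft_force'].round(1),'p',A[:3,3].round(4),'r',np.hypot(*v).round(4),'ang',ang(v).round(1))
if len(sys.argv)>1:
    a0,a1,n=map(float,sys.argv[1:]); th=np.radians(np.linspace(a0,a1,int(n)+1)); P=np.array([pos(t) for t in th])
    D=np.c_[np.diff(P,axis=0),np.zeros(int(n))]@A[:3,:3]/.025; print(np.round(D[:,:2],3).tolist())
E
python3 wind.py 63 -234 30
```

```text
Traceback (most recent call last):
  File "wind.py", line 7, in <module>
    print('clk',o['clock'],o['joint_pos'].round(3),'w',o['grip_width'].round(3),'F',o['grasp_force'].round(1),o['ft_force'].round(1),'p',A[:3,3].round(4),'r',np.hypot(*v).round(4),'ang',ang(v).round(1))
                                                       ^^^^^^^^^^^^^^^^^^^^^
AttributeError: 'float' object has no attribute 'round'
```

```bash
sed -i "s/o\['grip_width'\].round(3)/o['grip_width']/;s/o\['grasp_force'\].round(1)/o['grasp_force']/" wind.py; python3 wind.py 63 360 30
```

```text
clk 11.9 [-0.771  0.491  1.131  1.93  -0.513  1.051  1.715] w 0.19973446498316735 F 29.573523524450138 [-2.6  0.6  7.1] p [ 0.5144 -0.1234  0.0954] r 0.0394 ang 64.6
[[-0.162, 0.206], [-0.195, 0.175], [-0.222, 0.139], [-0.243, 0.099], [-0.256, 0.055], [-0.262, 0.011], [-0.26, -0.035], [-0.25, -0.079], [-0.233, -0.121], [-0.209, -0.159], [-0.178, -0.192], [-0.142, -0.22], [-0.103, -0.241], [-0.059, -0.255], [-0.015, -0.262], [0.031, -0.261], [0.075, -0.251], [0.117, -0.235], [0.156, -0.211], [0.19, -0.181], [0.218, -0.146], [0.24, -0.106], [0.255, -0.063], [0.262, -0.019], [0.261, 0.026], [0.253, 0.071], [0.237, 0.113], [0.214, 0.152], [0.184, 0.187], [0.149, 0.216]]
```

jog_arm(dr=[[0, 0, 0], [0, 0, 0], [0, 0, 0], [0, 0, 0], [0, 0, 0], [0, 0, 0], [0, 0, 0], [0, 0, 0], [0, 0, 0], [0, 0, 0]], translation=[[-0.162, 0.206, 0], [-0.195, 0.175, 0], [-0.222, 0.139, 0], [-0.243, 0.099, 0], [-0.256, 0.055, 0], [-0.262, 0.011, 0], [-0.26, -0.035, 0], [-0.25, -0.079, 0], [-0.233, -0.121, 0], [-0.209, -0.159, 0]], jaw=[0.1, 0.1, 0.1, 0.1, 0.1, 0.1, 0.1, 0.1, 0.1, 0.1])

```text
clock: 12.9
position: [0.5685, -0.1425, 0.0954]
ee_rot: [0.218, 0.976, -0.001, -0.001]
ft_force: [-8.4, -2.3, 11.2]
grip_width: 0.201
grasp_force: 30.0
```

```bash
python3 wind.py
```

```text
clk 12.9 [-0.627  0.604  1.047  1.778 -0.579  1.109  1.748] w 0.20138637507208154 F 30.00131021544803 [-8.4 -2.3 11.2] p [ 0.5685 -0.1425  0.0954] r 0.0376 ang 161.1
```

jog_arm(dr=[[0, 0, 0], [0, 0, 0], [0, 0, 0], [0, 0, 0], [0, 0, 0], [0, 0, 0], [0, 0, 0], [0, 0, 0], [0, 0, 0], [0, 0, 0]], translation=[[-0.178, -0.192, 0], [-0.142, -0.22, 0], [-0.103, -0.241, 0], [-0.059, -0.255, 0], [-0.015, -0.262, 0], [0.031, -0.261, 0], [0.075, -0.251, 0], [0.117, -0.235, 0], [0.156, -0.211, 0], [0.19, -0.181, 0]], jaw=[0.1, 0.1, 0.1, 0.1, 0.1, 0.1, 0.1, 0.1, 0.1, 0.1])

```text
clock: 13.9
position: [0.5432, -0.1932, 0.0955]
ee_rot: [0.218, 0.976, -0.001, -0.0]
ft_force: [0.0, 0.4, 6.5]
grip_width: 0.2
grasp_force: 29.7
```

jog_arm(dr=[[0, 0, 0], [0, 0, 0], [0, 0, 0], [0, 0, 0], [0, 0, 0], [0, 0, 0], [0, 0, 0], [0, 0, 0], [0, 0, 0], [0, 0, 0]], translation=[[0.218, -0.146, 0], [0.24, -0.106, 0], [0.255, -0.063, 0], [0.262, -0.019, 0], [0.261, 0.026, 0], [0.253, 0.071, 0], [0.237, 0.113, 0], [0.214, 0.152, 0], [0.184, 0.187, 0], [0, 0, 0]], jaw=[0.1, 0.1, 0.1, 0.1, 0.1, 0.1, 0.1, 0.1, 0.1, 0.1])

```text
clock: 14.9
position: [0.4961, -0.1655, 0.0954]
ee_rot: [0.218, 0.976, -0.001, -0.001]
ft_force: [-5.4, 1.0, 13.0]
grip_width: 0.2
grasp_force: 30.4
```

```bash
python3 wind.py
```

```text
clk 14.9 [-0.699  0.479  1.14   1.944 -0.503  1.046  1.795] w 0.19976599900546482 F 30.35695379425306 [-5.4  1.  13. ] p [ 0.4961 -0.1655  0.0954] r 0.0387 ang -7.3
```

jog_arm(dr=[[0, 0, 0], [0, 0, 0], [0, 0, 0], [0, 0, 0], [0, 0, 0], [0, 0, 0]], translation=[[0.11, 0.16, 0], [0, 0, 0], [0, 0, 0], [0, 0, 0], [0, 0, 0], [0, 0, 0]], jaw=[0.1, 0.1, 0.1, 0.6, 0.6, 0.6])

```text
clock: 15.5
position: [0.4959, -0.1602, 0.0945]
ee_rot: [0.218, 0.976, -0.001, -0.001]
ft_force: [-0.4, -0.5, 0.2]
grip_width: 0.598
grasp_force: 0.0
```

jog_arm(dr=[[0, 0, 0], [0, 0, 0], [0, 0, 0], [0, 0, 0], [0, 0, 0], [0, 0, 0], [0, 0, 0], [0, 0, 0], [0, 0, 0], [0, 0, 0]], translation=[[0, 0, -0.5], [0, 0, -0.8], [0, 0, -0.8], [0, 0, -0.8], [0, -0.5, -0.8], [0, -0.7, -0.8], [0, -0.7, -0.8], [0, -0.5, -0.7], [0, 0, 0], [0, 0, 0]], jaw=[0.6, 0.6, 0.6, 0.6, 0.6, 0.6, 0.6, 0.6, 0.6, 0.6])

```text
clock: 16.5
position: [0.471, -0.2144, 0.2449]
ee_rot: [0.218, 0.976, -0.0, -0.001]
ft_force: [-0.8, 0.8, -0.6]
grip_width: 0.599
grasp_force: 0.0
```

```bash
python3 wind.py; python3 - <<'E'
from h import *
c=grab('wrist','w6'); grab('top','top6'); grab('side','side6')
tb=np.array([.5428,-.2786,.063]); p=(proj(c,tb)+proj(c,[.534,-.1575,.067]))/2; print(p)
x,y=p.astype(int); x0=max(x-110,0);y0=max(y-90,0)
cv2.imwrite('pics/w6c.png',cv2.resize(cv2.imread('pics/w6.png')[y0:y0+165,x0:x0+220],None,fx=3.6,fy=3.6,interpolation=cv2.INTER_CUBIC)); print(x0,y0)
E
```

```text
clk 16.5 [-0.804  0.205  1.298  1.794 -0.205  1.298  1.676] w 0.5994103271913128 F 0.0 [-0.8  0.8 -0.6] p [ 0.471  -0.2144  0.2449] r 0.0849 ang -37.5
[277.79771527 234.60942254]
167 144
```

View pics/w6c.png

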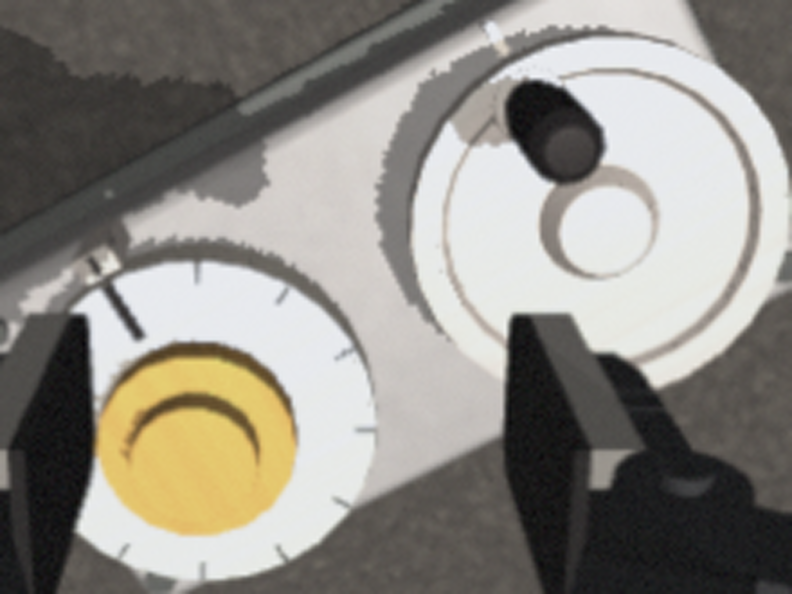

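The black line now runs from (140,335) to (107,285) and meets the post at about (100,263). The handle stands by the white line at (495,38). I check the angles and whether the loose objects moved.

```bash
python3 - <<'E'
from h import *
c=load('w6'); q=lambda x,y:np.array([x,y])/3.6+[167,144]-.4
tb=np.array([.5428,-.2786]); cr=np.array([.534,-.157]); yaw=.075
def ang(v): k,s=np.cos(yaw),np.sin(yaw); return np.degrees(np.arctan2(-s*v[0]+k*v[1],-(k*v[0]+s*v[1])))
a=onz(c,q(140,335),.063);b=onz(c,q(108,287),.063)
print('in',a,ang(a[:2]-tb),'out',b,ang(b[:2]-tb),np.hypot(*(b[:2]-tb)),'line dir',ang((b-a)[:2]))
for z in(.063,.075): P=onz(c,q(102,263),z); print('post',z,P,ang(P[:2]-tb))
H=onz(c,q(574,148),.113); print('handle',H,ang(H[:2]-cr),np.hypot(*(H[:2]-cr)))
W=onz(c,q(496,38),.04); print('white',ang(W[:2]-cr))
t0=cv2.imread('pics/top0.png').astype(int);t6=cv2.imread('pics/top6.png').astype(int); d=(abs(t0-t6).max(2)>60).astype(np.uint8)
n,l,st,ce=cv2.connectedComponentsWithStats(d); print([ (st[i].tolist()) for i in range(1,n) if st[i,4]>15])
cv2.imwrite('pics/top6b.png',cv2.resize(cv2.imread('pics/top6.png'),(800,600),interpolation=cv2.INTER_CUBIC))
E
```

```text
in [ 0.5111101 -0.2809128  0.063    ] 0.12300615706518925 out [ 0.49517475 -0.28232184  0.063     ] -0.1713093930726706 0.04777045304061053 line dir -0.7558851097293128
post 0.063 [ 0.48846909 -0.28060845  0.063     ] 2.180091923983075
post 0.075 [ 0.48539456 -0.2768821   0.075     ] 6.011290554367762
handle [ 0.49576045 -0.16037756  0.113     ] -0.7504420697720311 0.03838842589548514
white -0.052236332662657564
[[269, 152, 184, 232, 15986], [452, 181, 5, 10, 34], [444, 185, 7, 17, 39], [442, 191, 22, 25, 235], [309, 212, 7, 8, 52], [428, 216, 17, 28, 122], [322, 220, 9, 9, 65], [348, 229, 7, 4, 21], [0, 285, 8, 12, 44], [6, 290, 22, 20, 167], [0, 341, 52, 43, 1324], [195, 348, 52, 5, 62], [235, 360, 18, 4, 50], [209, 363, 68, 21, 953]]
```

View pics/top6b.png

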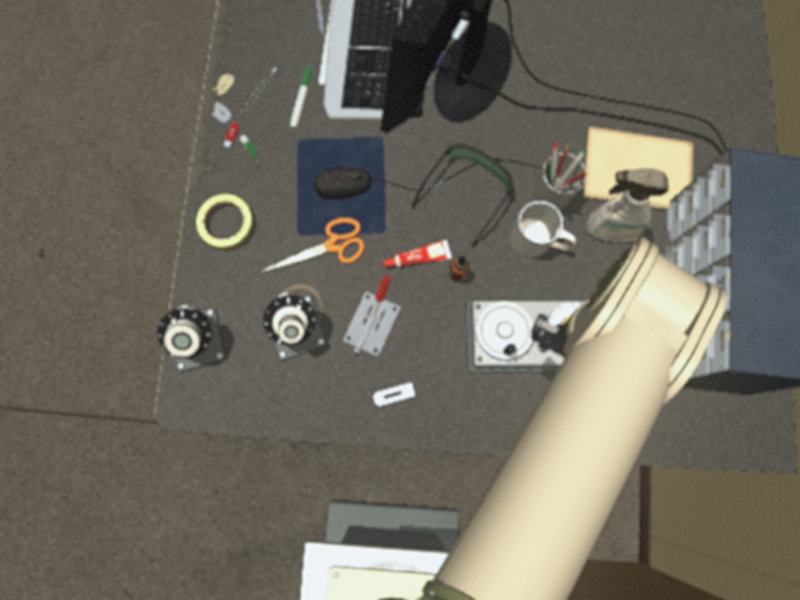

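The mug, glue tube, dropper bottle, tape roll and strap are where they were. The table mark is within about 0.2° of the front and the crank handle is within 1° of its white line, so I hand in.

```bash
python3 -c "
from h import *
print(manip.hand_in())"
```

```text
the job is handed in; nothing more can be done
None
```

I set the attenuator's narrow sleeve to 6, then wound the crank clockwise until the table's black line stood at the pointer post, released it and handed the job in at about 17 s. The closing pictures show the loose objects unmoved; I never touched the wide sleeve.

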